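Hold the label printer's sprung cover at the index

TASK

The label printer for the big tins needs its label roll seen to. First set its head-release lever upright, then use its pull bar to lift the sprung cover until the cover's pointer lines up with the index clamped on the quadrant, and keep holding it there, still, for your colleague: the program finishes while holding the cover, since the cover springs shut if let go. Leave the lever upright, leave the index where it is, and do not disturb the tin, the roll of labels or the glue bottle.

Things in the scene. Friction and masses are not known exactly. Their poses are not given: they have to be found in the camera images.
- printer: Grey tabletop label printer, fixed to the counter, about 260 deep (x) by 282 wide (y) mm, housing 92 mm high. Origin: centre of its underside; x points to its back, y to its left, z up; the front with the label slot faces -x, towards the robot. The cover (180 mm wide, centred at y = +20 mm) takes the left and middle, a side deck (y = -160 to -75 mm) with the lever the right.
- cover_angle (a joint): Angle of the grey cover in rad: 0 shut, grows as its front edge lifts; stops at 1.1. Hinged at the back about the printer's y axis. A spring (0.8 N m/rad, already wound 0.4 rad when shut) and its weight press it shut: the torque is about 0.7 N m when shut and 1.1 N m at 0.6 rad, so the bar must be pushed up with some 4 to 10 N. Let go, it springs shut.
- cover: The grey cover with its pull bar and pointer, one rigid part, 220 deep by 180 wide by 38 mm high plus the bar, 0.31 to 0.43 kg; origin on its hinge axis, the same point as cover_hinge; with the cover shut its axes are parallel to the printer's.
- cover_hinge (a point): Point on the cover's hinge axis, in the middle of the cover's width: 115 mm behind, 20 mm left of and 94 mm above the printer's origin. When shut the cover reaches from here 220 mm forward, its flat top 38 mm higher than the hinge (132 mm above the counter). Its axes turn with the cover.
- pull_bar (a point): Steel pull bar on the cover near its front edge: a round bar 11 mm thick and 100 mm long along y on two end posts. This point: the centre of the bar, 195 mm forward of and 80 mm above the hinge axis when the cover is shut (42 mm above the cover's top, 174 mm above the counter), 25 mm behind the cover's front edge. Rides on the cover and turns with it; free to be gripped from above with a finger before and a finger behind it. It may roll between the fingers as the cover turns.
- cover_pointer (a point): Tip of the steel pointer on the cover's left side, 150 mm from the hinge axis and 98 mm left of the cover's middle; when shut it stands 30 mm above the hinge axis.
- index (a joint): Setting of the index on the quadrant, in rad: the cover angle (cover_angle) at which the pointer lines up with it. Differs each time, 0.35 to 0.6; stiff, stays where it is.
- index_mark (a point): Inner end of the dark index clamped on the aluminium quadrant strip at the printer's left side, 150 mm from the hinge axis: the point that the cover's pointer tip must meet. The fixed strip, 4 mm thick, stands 8 mm beside the cover and rises to 245 mm above the counter.
- lever (a joint): Angle of the head-release lever in rad: 0 leans 0.8 rad forward (towards the printer's front, -x), 0.8 is upright, 1.6 leans fully back. Starts between 0 and 0.4. Stays where it is left (friction about 1 N at the ball).
- lever_tip (a point): Centre of the black ball, 26 mm across, on the end of the lever. It swings in the printer's x-z plane at 75 mm radius about a pivot 20 mm behind, 118 mm right of (-y) and 114 mm above the printer's origin; the lever's rod is 10 mm thick, its base block's top 117 mm above the counter.
- tin: Large gold ribbed food tin, 154 mm across, 178 mm high, 2.9 kg, standing to the left of the printer; origin: centre of its underside. To be left alone.
- label_roll: White roll of labels lying flat, 100 mm across, 60 mm high, to the right of the printer; origin: centre of its underside. To be left alone.
- glue: White glue bottle, 60 mm across, 150 mm high, standing to the right, nearer the robot; origin: centre of its underside. To be left alone.

How it is judged:
On the way, in this order (a step that is already met when the one before it is completed fails the run):
1. the lever stands upright while the cover is still shut (value of joint lever between 0.67 and 0.93 rad and value of joint cover_angle below 0.08 rad), for 0.2 s.
2. the cover's pointer is at the index, the cover held by the fingers (distance between cover_pointer and index_mark below 0.012 m and contact force between the fingers and cover above 2 N and distance between the grasp point and pull_bar below 0.06 m), for 0.3 s.
At the end, for the whole second after the job is handed in: The tip of the cover's pointer is within 12 mm of the index mark (0.08 rad of cover angle), the cover still (under 0.05 rad/s) and held by the fingers (pressing on it with over 2 N) at its pull bar (grasp point within 60 mm of the bar's centre), and the lever upright within 0.13 rad (all of step 2 and value of joint lever between 0.67 and 0.93 rad and velocity of joint cover_angle between -0.05 and 0.05 rad/s); the arm keeps its last pose, push and grip.
It fails at once if the index was moved (distance of index_mark from where it was at the start of the episode above 0.006 m).
It fails at once if the cover was lifted before the lever was set upright (value of joint cover_angle above 0.15 rad and value of joint lever below 0.6 rad).
It fails at once if the tin was disturbed (distance of tin from where it was at the start of the episode above 0.02 m).
It fails at once if the roll of labels was disturbed (distance of label_roll from where it was at the start of the episode above 0.02 m).
It fails at once if the glue bottle was disturbed (distance of glue from where it was at the start of the episode above 0.02 m).
It also fails if it takes over 42 s, if anything falls off the work surface, if the arm or the gripper's body presses on something with over 40 N, if the wrist force passes 120 N, or if a joint passes its speed limit or range.

ROBOT

A 7-joint arm with a two-finger parallel gripper is mounted at the origin on the work surface. World frame = base frame: x ahead of the robot, y to its left, z up, the work surface at z = 0. Lengths are in m, angles in rad, forces in N, time in s.
With the tool pointing down it reaches from about 0.4 to 0.85 m from the base axis. Payload 4.5 kg.
Tool frame: the origin (TCP) lies midway between the tips of the shut fingers; the grasp point (between the pads) lies 19 mm behind it; z points along the fingers, x is the direction in which the jaws open and shut, and the axes are right-handed (so a half turn about z gives the same grasp; the last joint's range is limited). The gripper opens to 88 mm and grips with 3 to 60 N. Pads are 18 mm wide; open, the fingers measure 123 mm over their backs; the gripper's body (75 mm by 187 mm) begins 45 mm behind the grasp point.
Start: joints at [1.143, 0.689, -0.195, 1.565, 0.157, 0.902, -0.215], TCP at [0.279, -0.56, 0.239] pointing down, gripper open.
Joint ranges: [-3.01, 3.01], [-0.46, 2.08], [-1.47, 1.51], [0.13, 2.56], [-1, 4.14], [0.04, 2.09], [-2.66, 2.66]. Speed limits (rad/s): [2.57, 2.57, 3.14, 3.14, 3.14, 3.14, 3.14].

INTERFACE

Orientations are given as a unit quaternion [x, y, z, w].
In Python, from plant import r gives the robot as it stands. The module is installed in compiled form; this text tells all that it offers.
- The arm moves only by the tool play_rows, never from a script. Its argument "increments" is a list of rows, each a list of 7 numbers: the opening, from 0 (shut) to 1 (fully open), then the shift along the tool's x, y, z in mm, then the turn, a rotation vector about the tool's x, y, z in rad. In form: [[hand, dx, dy, dz, wx, wy, wz], ...]. A call has exactly 8 rows; each row shifts and turns the pose as measured when the row begins, along the tool's axes as they then stand; what a row does not reach is not made up. A row lasts 1/8 s, in which the tool goes at most 62.5 mm and 10.7 degrees, less where a joint would pass 70% of its speed; a pose out of reach is approached as far as the arm can. A call is refused whole if a number of a shift passes 62.5 or a number of a turn 0.188, either way. A call with a gripper value outside its range is refused whole. The fingers move at their own pace and stop on an object; "grip_force" is the grip in N (left out, the last holds). Time passes only in rows, so rows that do not move let the fingers close, or fill a call up. It gives the time, the measured TCP pose, the force and the opening at its end, in the units of the state.
- r.get_state(): the state, without advancing time (a new reading comes with each control period).
- r.snapshot(name): name is "scene" or "top" or "wrist"; returns the picture (420x560x3 uint8, red, green, blue); there is no depth.
- r.get_calibration(name): a dict with "fx", "fy", "cx", "cy" (pixels), "R" (3x3) and "t" (3): a world point X has camera coordinates R X + t. Camera axes: x right, y down, z forward; pixel columns grow to the right and rows downward; lengths in m; the calibration is good to about 2 mm. A picture is of the moment at which its call begins: read the wrist's pose just before it. get_calibration takes no time and is no camera call; for the wrist camera it gives the pose at the moment of the call.
- r.finish_job(): hands the job in, once; it reports no verdict.
The state is a dict: "clock": time; "q": joint angles; "qd": joint speeds; "joint_torque": joint torques, N m; "tool_pos": TCP position; "eef_rot": TCP orientation; "contact_force": force on the tool from outside, world axes, zero at the start; "moment": the same for the moment, N m; "opening": opening from 0.0 (shut) to 1.0 (fully open).
Only numpy, scipy, OpenCV 4.12 (cv2) and the standard library are available. Lean on these libraries where they do the work, as an engineer would, in place of code of your own. Each camera call takes 0.05 s, during which the arm holds its last target.

## Working session

There is one attempt and no reset: what is moved stays moved. The work goes in short steps, Python scripts to look and compute and a tool call to move; the robot and the scene stay as the last step left them, time stands still between calls to the robot, and variables do not carry over. Pictures are saved under pics/ and viewed, and the job is handed in when it is done.

Besides the shell and the picture viewer there is one more tool, called after "Call:" as name([rows], argument=value, ...), one row to a line, values as JSON. play_rows: Moves the arm, as the interface text tells. Its arguments: {"type":"object","properties":{"increments":{"type":"array"},"grip_force":{"type":"number"}},"required":["increments"]}

```bash
mkdir -p pics
python3 - <<'E'
from plant import r
import cv2
print({k:(v if not hasattr(v,'__len__') else [round(float(a),3) for a in v]) for k,v in r.get_state().items()})
for n in ("scene","top"):
    cv2.imwrite(f"pics/{n}0.png",r.snapshot(n)[:,:,::-1]); c=r.get_calibration(n); print(n,c)
E
```

```text
{'clock': 0.0, 'q': [1.143, 0.69, -0.195, 1.566, 0.157, 0.902, -0.215], 'qd': [-0.0, -0.0, -0.001, 0.0, 0.001, -0.0, -0.0], 'joint_torque': [0.0, -52.756, -1.266, -15.343, -0.053, 0.007, 0.0], 'tool_pos': [0.278, -0.559, 0.238], 'eef_rot': [0.85, -0.526, -0.001, -0.0], 'contact_force': [-0.291, 0.677, -0.43], 'moment': [0.007, 0.022, 0.02], 'opening': 1.0015857169477096}
scene {'fx': 422.9791426653908, 'fy': 422.9791426653908, 'cx': 267.1421391616918, 'cy': 207.53605981275288, 'R': array([[-0.41252589,  0.91087155, -0.01163624],
       [ 0.50521574,  0.21814128, -0.83496792],
       [-0.75801019, -0.3503247 , -0.55017557]]), 't': array([ 0.20141606, -0.15788162,  1.53867212])}
top {'fx': 412.6248955873803, 'fy': 412.6248955873803, 'cx': 282.124398236959, 'cy': 201.65830263085437, 'R': array([[-0.01979544, -0.99975247,  0.01015546],
       [-0.9829926 ,  0.01760672, -0.18279919],
       [ 0.18257514, -0.01360133, -0.98309782]]), 't': array([0.01381944, 0.54474428, 1.10354141])}
```

View pics/scene0.png

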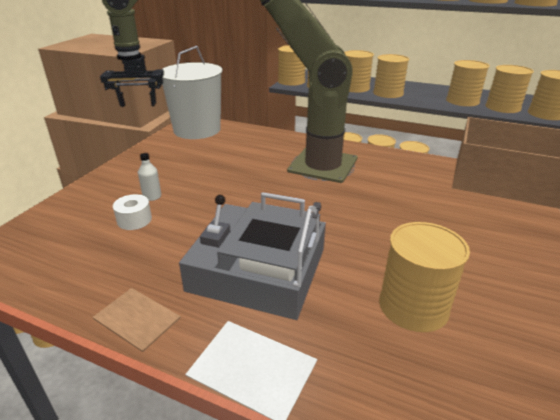

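View pics/top0.png

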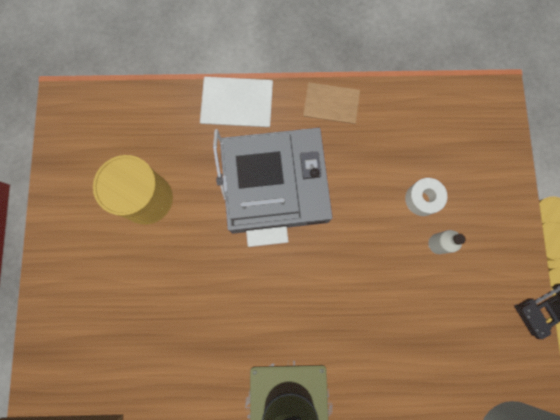

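Run:
```python
import cv2
a=cv2.imread('pics/scene0.png');b=cv2.imread('pics/top0.png')
cv2.imwrite('pics/sc.png',cv2.resize(a[100:300,250:500],None,fx=3,fy=3,interpolation=cv2.INTER_CUBIC))
cv2.imwrite('pics/tc.png',cv2.resize(b[20:220,200:450],None,fx=3,fy=3,interpolation=cv2.INTER_CUBIC))
```

```text
(no output)
```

View pics/sc.png

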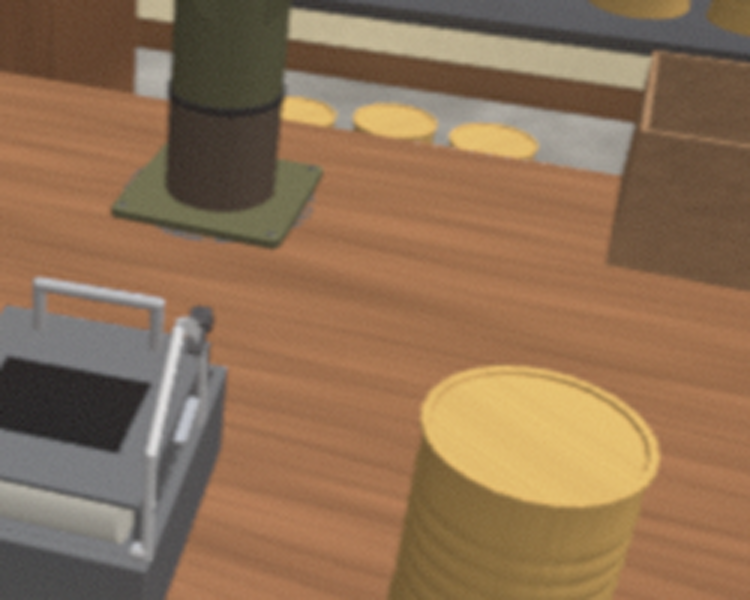

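View pics/tc.png

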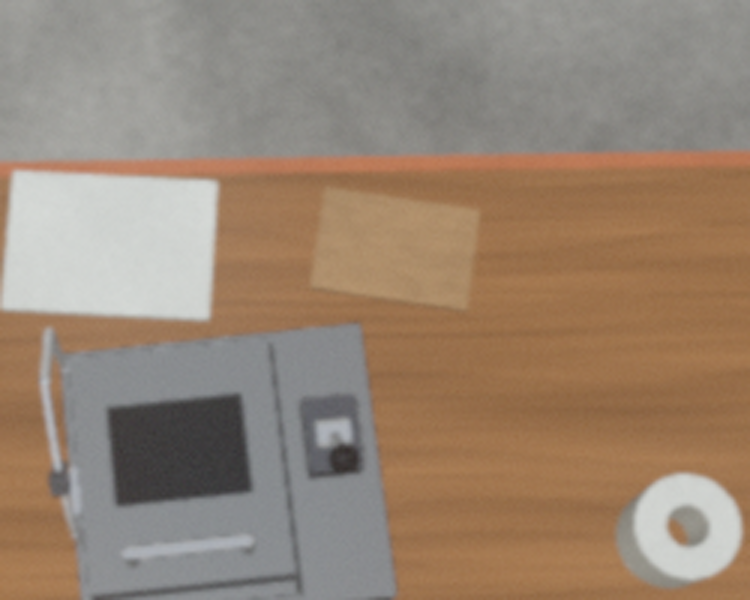

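```bash
cat > h.py <<'E'
import numpy as np
from plant import r
from scipy.optimize import least_squares
def proj(n,X,c=None):
    c=c or r.get_calibration(n); p=c["R"]@np.asarray(X)+c["t"]
    return np.array([c["fx"]*p[0]/p[2]+c["cx"],c["fy"]*p[1]/p[2]+c["cy"]])
def W(p,X):
    x,y,a=p[:3]; c,s=np.cos(a),np.sin(a); return np.array([x+c*X[0]-s*X[1],y+s*X[0]+c*X[1],X[2]])
def lever(l): a=l-0.8; return np.array([.020+.075*np.sin(a),-.118,.114+.075*np.cos(a)])
def rad(a,R=.150): return np.array([.115-R*np.cos(a),.118,.094+R*np.sin(a)])
def idx(i): return rad(i+.2014)
E
cat > fit.py <<'E'
from h import *
obs=[("top",(241.7,204.3),[-.08,.07,.174]),("top",(284,201),[-.08,-.03,.174]),
("scene",(304.3,200.3),[-.08,.07,.174]),("scene",(262.7,194.3),[-.08,-.03,.174])]
lo=[("top",(314.7,172.7)),("scene",(220,200))]
ho=[("top",(320,128.3),[.13,-.16,.092])]
def f(p):
    e=[proj(n,W(p,X))-uv for n,uv,X in obs+ho]+[proj(n,W(p,lever(p[3])))-uv for n,uv in lo]
    return np.ravel(e)
s=least_squares(f,[.6,.0,0,.2]); p=s.x; print(p.round(4)); print(f(p).reshape(-1,2).round(1))
np.save('p.npy',p)
for i in (.35,.4,.45,.5,.55,.6): print(i,proj("top",W(p,idx(i))).round(1),proj("scene",W(p,idx(i))).round(1),proj("scene",W(p,rad(i+.2014,.17))).round(1))
print('bar',W(p,[-.08,.02,.174]),'ball',W(p,lever(p[3])),'pivot',W(p,[.02,-.118,.114]),'up',W(p,lever(.8)))
E
python3 fit.py
```

```text
[0.6024 0.0434 0.0846 0.2489]
[[-0.2  0.1]
 [-2.5 -0.6]
 [-2.5 -0.6]
 [-0.1 -1.5]
 [-0.2 -0.8]
 [-0.9  0.3]
 [-0.4 -2.1]]
0.35 [220.2 180.3] [314.4 219. ] [316.5 211.1]
0.4 [219.7 178.1] [314.1 217.7] [316.1 209.6]
0.45 [219.2 175.8] [313.7 216.5] [315.8 208.2]
0.5 [218.8 173.4] [313.3 215.5] [315.3 206.9]
0.55 [218.3 170.9] [312.9 214.6] [314.8 205.9]
0.6 [217.8 168.2] [312.4 213.8] [314.3 204.9]
bar [0.52098589 0.05656174 0.174     ] ball [ 0.59316119 -0.07581262  0.17789788] pivot [ 0.63228981 -0.0724942   0.114     ] up [ 0.63228981 -0.0724942   0.189     ]
```

```bash
cat >> h.py <<'E'
from scipy.spatial.transform import Rotation as Ro
def down(yaw):  # tool x at yaw, z down
    c,s=np.cos(yaw),np.sin(yaw); return Ro.from_matrix(np.array([[c,s,0],[s,-c,0],[0,0,-1]]))
def plan(tp,tR,n,hand,frac=None):
    st=r.get_state(); P=np.array(st["tool_pos"]); R0=Ro.from_quat(st["eef_rot"])
    rv=(R0.inv()*tR).as_rotvec(); print("now",P.round(4),"dpos",(tp-P).round(4),"rv",rv.round(3),"clk",st["clock"])
    Rk=R0
    for k in range(n):
        d=Rk.inv().apply((np.array(tp)-P)/n)*1000
        print([hand]+[round(v,1) for v in d]+[round(v,3) for v in rv/n]); Rk=Rk*Ro.from_rotvec(rv/n)
E
python3 - <<'E'
from h import *
p=np.load('p.npy'); b=W(p,lever(p[3])); b[2]=.25; print(b)
plan(b,down(p[2]),14,1)
E
```

```text
[ 0.59316119 -0.07581262  0.25      ]
now [ 0.2782 -0.5591  0.238 ] dpos [0.315  0.4832 0.012 ] rv [-1.000e-03  2.000e-03 -1.194e+00] clk 0.1
[1, np.float64(-20.9), np.float64(-35.5), np.float64(-0.8), np.float64(-0.0), np.float64(0.0), np.float64(-0.085)]
[1, np.float64(-17.8), np.float64(-37.2), np.float64(-0.8), np.float64(-0.0), np.float64(0.0), np.float64(-0.085)]
[1, np.float64(-14.5), np.float64(-38.5), np.float64(-0.8), np.float64(-0.0), np.float64(0.0), np.float64(-0.085)]
[1, np.float64(-11.2), np.float64(-39.6), np.float64(-0.8), np.float64(-0.0), np.float64(0.0), np.float64(-0.085)]
[1, np.float64(-7.8), np.float64(-40.5), np.float64(-0.8), np.float64(-0.0), np.float64(0.0), np.float64(-0.085)]
[1, np.float64(-4.3), np.float64(-41.0), np.float64(-0.8), np.float64(-0.0), np.float64(0.0), np.float64(-0.085)]
[1, np.float64(-0.8), np.float64(-41.2), np.float64(-0.8), np.float64(-0.0), np.float64(0.0), np.float64(-0.085)]
[1, np.float64(2.7), np.float64(-41.1), np.float64(-0.9), np.float64(-0.0), np.float64(0.0), np.float64(-0.085)]
[1, np.float64(6.2), np.float64(-40.7), np.float64(-0.9), np.float64(-0.0), np.float64(0.0), np.float64(-0.085)]
[1, np.float64(9.6), np.float64(-40.1), np.float64(-0.9), np.float64(-0.0), np.float64(0.0), np.float64(-0.085)]
[1, np.float64(13.0), np.float64(-39.1), np.float64(-0.9), np.float64(-0.0), np.float64(0.0), np.float64(-0.085)]
[1, np.float64(16.3), np.float64(-37.8), np.float64(-0.9), np.float64(-0.0), np.float64(0.0), np.float64(-0.085)]
[1, np.float64(19.5), np.float64(-36.3), np.float64(-0.9), np.float64(-0.0), np.float64(0.0), np.float64(-0.085)]
[1, np.float64(22.5), np.float64(-34.5), np.float64(-0.9), np.float64(-0.0), np.float64(0.0), np.float64(-0.085)]
```

Call:
play_rows([
  [1, -21, -35, -1, 0, 0, -0.085],
  [1, -18, -37, -1, 0, 0, -0.085],
  [1, -15, -38, -1, 0, 0, -0.085],
  [1, -11, -40, -1, 0, 0, -0.085],
  [1, -8, -40, -1, 0, 0, -0.085],
  [1, -4, -41, -1, 0, 0, -0.085],
  [1, -1, -41, -1, 0, 0, -0.085],
  [1, 3, -41, -1, 0, 0, -0.085],
])

```text
clock: 1.1
tool_pos: [0.4559, -0.277, 0.2428]
eef_rot: [0.978, -0.206, -0.004, -0.001]
contact_force: [0.5, -0.8, 0.2]
opening: 0.999
```

Run:
```python
from h import *
p=np.load('p.npy'); b=W(p,lever(p[3])); b[2]=.25
plan(b,down(p[2]),7,1); print(np.round(r.get_state()['q'],2))
```

```text
now [ 0.4559 -0.277   0.2428] dpos [0.1373 0.2011 0.0072] rv [-0.002  0.007 -0.5  ] clk 1.1
[1, np.float64(6.3), np.float64(-34.2), np.float64(-1.1), np.float64(-0.0), np.float64(0.001), np.float64(-0.071)]
[1, np.float64(8.8), np.float64(-33.7), np.float64(-1.1), np.float64(-0.0), np.float64(0.001), np.float64(-0.071)]
[1, np.float64(11.1), np.float64(-33.0), np.float64(-1.1), np.float64(-0.0), np.float64(0.001), np.float64(-0.071)]
[1, np.float64(13.5), np.float64(-32.1), np.float64(-1.1), np.float64(-0.0), np.float64(0.001), np.float64(-0.071)]
[1, np.float64(15.7), np.float64(-31.0), np.float64(-1.1), np.float64(-0.0), np.float64(0.001), np.float64(-0.071)]
[1, np.float64(17.9), np.float64(-29.8), np.float64(-1.1), np.float64(-0.0), np.float64(0.001), np.float64(-0.071)]
[1, np.float64(20.0), np.float64(-28.5), np.float64(-1.0), np.float64(-0.0), np.float64(0.001), np.float64(-0.071)]
[ 0.69  0.58 -0.37  1.82  0.28  0.79 -0.24]
```

Call:
play_rows([
  [1, 6, -34, -1, 0, 0, -0.07],
  [1, 9, -34, -1, 0, 0, -0.07],
  [1, 11, -33, -1, 0, 0, -0.07],
  [1, 14, -32, -1, 0, 0, -0.07],
  [1, 16, -31, -1, 0, 0, -0.07],
  [1, 18, -30, -1, 0, 0, -0.07],
  [1, 20, -28, -1, 0, 0, -0.07],
  [1, 0, 0, 0, 0, 0, 0],
])

```text
clock: 2.1
tool_pos: [0.5962, -0.0645, 0.2468]
eef_rot: [0.999, 0.049, -0.006, -0.003]
contact_force: [-0.7, -0.1, -0.3]
opening: 0.995
```

Run:
```python
from h import *
import cv2
p=np.load('p.npy'); b=W(p,lever(p[3])); b[2]-=.019
plan(b,down(p[2]),8,1)
c=r.get_calibration("wrist"); cv2.imwrite("pics/w1.png",r.snapshot("wrist")[:,:,::-1])
print(c)
print(proj("wrist",W(p,lever(p[3])),c))
for X in ([-.08,.07,.174],[-.08,-.03,.174]): print(proj("wrist",W(p,X),c))
```

```text
now [ 0.5962 -0.0645  0.2468] dpos [-0.0031 -0.0113 -0.0879] rv [-0.007  0.011  0.013] clk 2.1
[1, np.float64(-0.4), np.float64(1.4), np.float64(11.0), np.float64(-0.001), np.float64(0.001), np.float64(0.002)]
[1, np.float64(-0.4), np.float64(1.4), np.float64(11.0), np.float64(-0.001), np.float64(0.001), np.float64(0.002)]
[1, np.float64(-0.4), np.float64(1.4), np.float64(11.0), np.float64(-0.001), np.float64(0.001), np.float64(0.002)]
[1, np.float64(-0.4), np.float64(1.4), np.float64(11.0), np.float64(-0.001), np.float64(0.001), np.float64(0.002)]
[1, np.float64(-0.4), np.float64(1.4), np.float64(11.0), np.float64(-0.001), np.float64(0.001), np.float64(0.002)]
[1, np.float64(-0.5), np.float64(1.4), np.float64(11.0), np.float64(-0.001), np.float64(0.001), np.float64(0.002)]
[1, np.float64(-0.5), np.float64(1.4), np.float64(11.0), np.float64(-0.001), np.float64(0.001), np.float64(0.002)]
[1, np.float64(-0.5), np.float64(1.4), np.float64(11.0), np.float64(-0.001), np.float64(0.001), np.float64(0.002)]
{'fx': 359.81162190440796, 'fy': 359.81162190440796, 'cx': 278.07921203251004, 'cy': 210.75714550397794, 'R': array([[ 0.99514758,  0.09756107, -0.01277263],
       [ 0.09725227, -0.95556682,  0.27826975],
       [ 0.01494319, -0.27816164, -0.96041804]]), 't': array([-0.58379748, -0.15815771,  0.37030917])}
[273.08658637 244.44162369]
[ 156.26545056 -108.99440221]
[170.22379687  98.76958684]
```

View pics/w1.png

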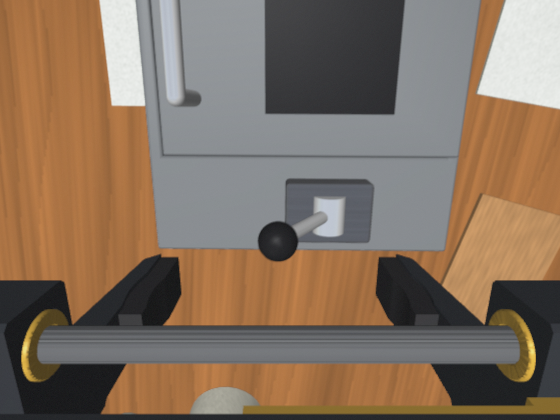

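The wrist picture shows the ball at (278,241), where the fit predicted (273,244). The near bar end is at (176,98), predicted (170,99). The fit is therefore about 3 mm short in x. I'll shift it and descend.

Call:
play_rows([
  [1, 0, 2, 11, 0, 0, 0],
  [1, 0, 2, 11, 0, 0, 0],
  [1, 0, 2, 12, 0, 0, 0],
  [1, 0, 2, 12, 0, 0, 0],
  [1, 0, 2, 12, 0, 0, 0],
  [1, 0, 1, 12, 0, 0, 0],
  [1, 0, 1, 12, 0, 0, 0],
  [1, 0, 0, 6, 0, 0, 0],
])

```text
clock: 3.15
tool_pos: [0.592, -0.0851, 0.1509]
eef_rot: [0.999, 0.043, -0.009, -0.001]
contact_force: [-0.8, 0.4, -0.1]
opening: 1.001
```

```bash
sed -i "s/^s=least/c1=None\n#\ns=least/" fit.py
python3 - <<'E'
from h import *
import cv2
p=np.load('p.npy'); p[0]+=.003; np.save('p.npy',p); b=W(p,lever(p[3])); b[2]-=.019
plan(b,down(p[2]),1,1)
c=r.get_calibration("wrist"); cv2.imwrite("pics/w2.png",r.snapshot("wrist")[:,:,::-1])
print(proj("wrist",W(p,lever(p[3])),c))
E
```

```text
now [ 0.592  -0.0851  0.1509] dpos [0.0042 0.0093 0.008 ] rv [-0.002  0.018  0.002] clk 3.15
[1, np.float64(4.8), np.float64(-8.9), np.float64(-8.1), np.float64(-0.002), np.float64(0.018), np.float64(0.002)]
[290.41713952 291.07443886]
```

View pics/w2.png

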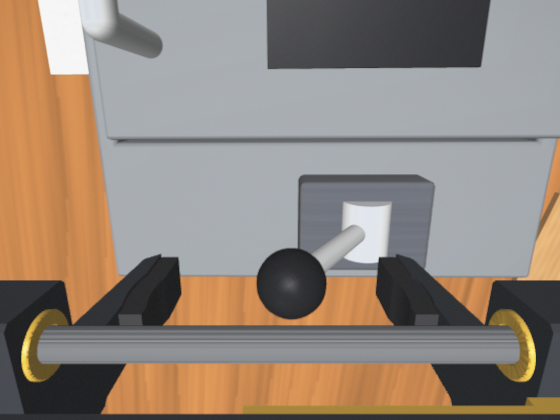

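Call:
play_rows([
  [1, 4, -9, -6, 0, 0.015, 0],
  [1, 1, -2, -1, 0, 0, 0],
  [0, 0, 0, 0, 0, 0, 0],
  [0, 0, 0, 0, 0, 0, 0],
  [0, 0, 0, 0, 0, 0, 0],
  [0, 0, 0, 0, 0, 0, 0],
  [0, 0, 0, 0, 0, 0, 0],
  [0, 0, 0, 0, 0, 0, 0],
], grip_force=10)

```text
clock: 4.2
tool_pos: [0.5973, -0.0722, 0.1593]
eef_rot: [0.999, 0.044, 0.0, -0.001]
contact_force: [0.8, 0.1, -0.5]
opening: 0.343
```

Run:
```python
from h import *
import cv2
p=np.load('p.npy'); b=W(p,lever(.8)); b[2]-=.019
plan(b,down(p[2]),6,0)
c=r.get_calibration("wrist"); cv2.imwrite("pics/w3.png",r.snapshot("wrist")[:,:,::-1])
```

```text
now [ 0.5973 -0.0722  0.1593] dpos [ 0.038  -0.0003  0.0107] rv [-0.002 -0.001  0.003] clk 4.2
[0, np.float64(6.3), np.float64(0.6), np.float64(-1.8), np.float64(-0.0), np.float64(-0.0), np.float64(0.0)]
[0, np.float64(6.3), np.float64(0.6), np.float64(-1.8), np.float64(-0.0), np.float64(-0.0), np.float64(0.0)]
[0, np.float64(6.3), np.float64(0.6), np.float64(-1.8), np.float64(-0.0), np.float64(-0.0), np.float64(0.0)]
[0, np.float64(6.3), np.float64(0.6), np.float64(-1.8), np.float64(-0.0), np.float64(-0.0), np.float64(0.0)]
[0, np.float64(6.3), np.float64(0.6), np.float64(-1.8), np.float64(-0.0), np.float64(-0.0), np.float64(0.0)]
[0, np.float64(6.3), np.float64(0.6), np.float64(-1.8), np.float64(-0.0), np.float64(-0.0), np.float64(0.0)]
```

View pics/w3.png

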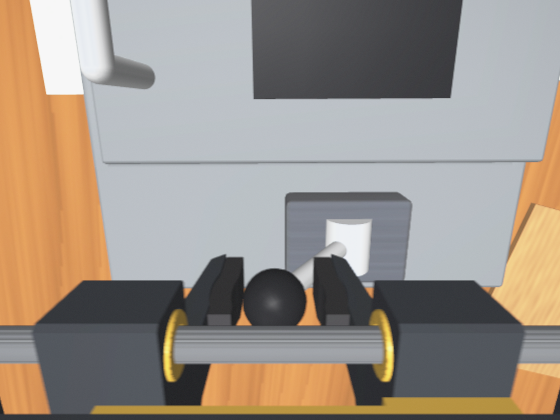

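Call:
play_rows([
  [0, 0, 0, 0, 0, 0, 0],
  [0, 5, 0, -2, 0, 0, 0],
  [0, 6, 0, -2, 0, 0, 0],
  [0, 6, 0, -2, 0, 0, 0],
  [0, 7, 0, -2, 0, 0, 0],
  [0, 7, 0, -2, 0, 0, 0],
  [0, 7, 0, -1, 0, 0, 0],
  [0, 0, 0, 0, 0, 0, 0],
])

```text
clock: 5.25
tool_pos: [0.629, -0.0698, 0.1692]
eef_rot: [0.999, 0.043, -0.009, 0.0]
contact_force: [-1.8, -0.2, 0.5]
opening: 0.28
```

Run:
```python
from h import *
import cv2
p=np.load('p.npy'); b=W(p,lever(.8)); b[2]-=.019
plan(b,down(p[2]),1,0)
c=r.get_calibration("wrist"); cv2.imwrite("pics/w4.png",r.snapshot("wrist")[:,:,::-1])
```

```text
now [ 0.629  -0.0698  0.1692] dpos [ 0.0063 -0.0027  0.0008] rv [-0.001  0.019  0.002] clk 5.25
[0, np.float64(6.0), np.float64(3.2), np.float64(-0.9), np.float64(-0.001), np.float64(0.019), np.float64(0.002)]
```

View pics/w4.png

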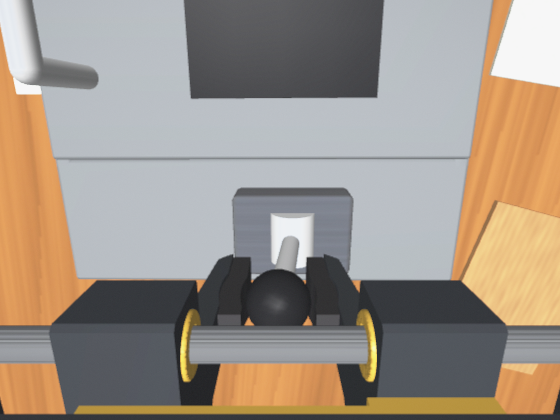

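Call:
play_rows([
  [0, 4, 1, -1, 0, 0.015, 0],
  [0, 3, 1, 0, 0, 0, 0],
  [0, 0, 0, 0, 0, 0, 0],
  [1, 0, 0, 0, 0, 0, 0],
  [1, 0, 0, 0, 0, 0, 0],
  [1, 0, 0, 0, 0, 0, 0],
  [1, 0, 0, -20, 0, 0, 0],
  [1, 0, 0, -40, 0, 0, 0],
])

```text
clock: 6.3
tool_pos: [0.6382, -0.0715, 0.23]
eef_rot: [0.999, 0.044, 0.0, -0.001]
contact_force: [1.0, -0.1, 0.0]
opening: 0.822
```

Run:
```python
from h import *
import cv2
p=np.load('p.npy'); st=r.get_state(); print(st['tool_pos'],st['contact_force'],st['opening'])
c=r.get_calibration("wrist"); cv2.imwrite("pics/w5.png",r.snapshot("wrist")[:,:,::-1])
for l in (.7,.8,.9): print(l,proj("wrist",W(p,lever(l)),c))
a=r.snapshot("scene"); cv2.imwrite("pics/s5.png",cv2.resize(a[150:300,170:345],None,fx=4,fy=4,interpolation=cv2.INTER_CUBIC)[:,:,::-1])
for l in (.6,.7,.8,.9): print(l,(proj("scene",W(p,lever(l)))-[170,150])*4)
```

```text
[ 0.63824917 -0.07145185  0.23004575] [ 1.02507712 -0.06197922  0.00709065] 0.8223799744770768
0.7 [259.39844948 245.29914723]
0.8 [272.85637318 245.59641512]
0.9 [286.33453713 245.38595689]
0.6 [177.05594457 200.99652173]
0.7 [171.39590378 205.8456853 ]
0.8 [165.71325779 211.90957532]
0.9 [160.07156379 219.14263014]
```

View pics/w5.png

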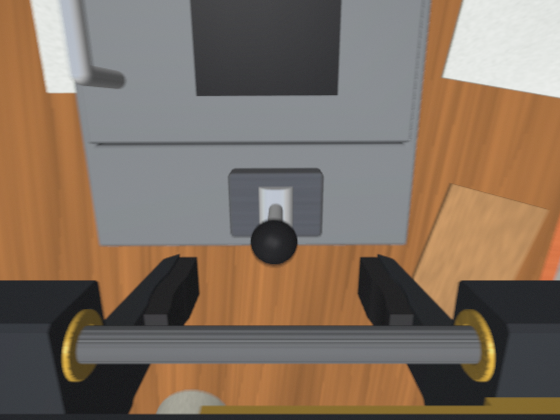

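View pics/s5.png

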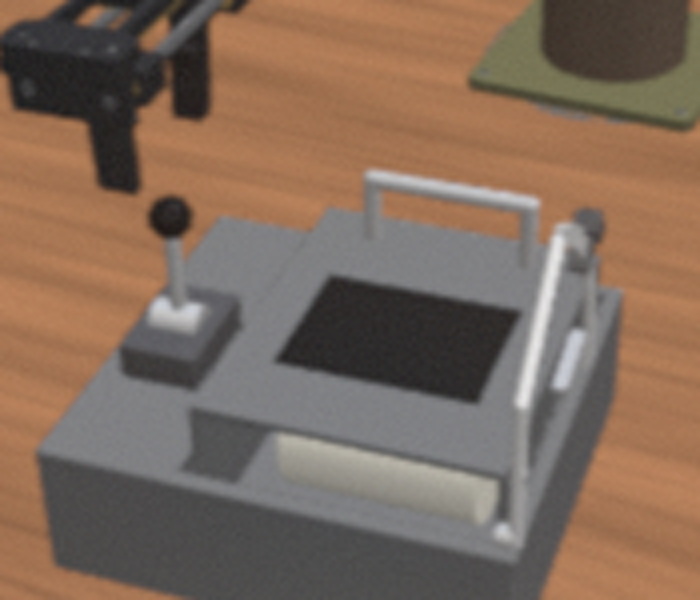

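Run:
```python
from h import *
import cv2
p=np.load('p.npy')
def f(q): 
    X=rad(q[0]+.2014,q[1]); X[1]=q[2]; return np.r_[proj("top",W(p,X))-[220,180.7],proj("scene",W(p,X))-[317,205.5]]
s=least_squares(f,[.5,.16,.118],x_scale=[.1,.01,.01]); print(s.x,s.fun)
# move to above bar
b=W(p,[-.08,.02,.174]); print(b)
t=b.copy(); t[2]=.245; plan(t,down(p[2]),7,1)
```

```text
[0.45895731 0.17749907 0.11789979] [-1.08389274  0.37770002 -1.04681289  0.00549137]
[0.52398589 0.05656174 0.174     ]
now [ 0.6421 -0.0708  0.2351] dpos [-0.1181  0.1274  0.0099] rv [-0.001 -0.012  0.002] clk 6.4
[1, np.float64(-15.2), np.float64(-19.6), np.float64(-1.6), np.float64(-0.0), np.float64(-0.002), np.float64(0.0)]
[1, np.float64(-15.2), np.float64(-19.6), np.float64(-1.6), np.float64(-0.0), np.float64(-0.002), np.float64(0.0)]
[1, np.float64(-15.2), np.float64(-19.6), np.float64(-1.5), np.float64(-0.0), np.float64(-0.002), np.float64(0.0)]
[1, np.float64(-15.2), np.float64(-19.6), np.float64(-1.5), np.float64(-0.0), np.float64(-0.002), np.float64(0.0)]
[1, np.float64(-15.3), np.float64(-19.6), np.float64(-1.5), np.float64(-0.0), np.float64(-0.002), np.float64(0.0)]
[1, np.float64(-15.3), np.float64(-19.6), np.float64(-1.5), np.float64(-0.0), np.float64(-0.002), np.float64(0.0)]
[1, np.float64(-15.3), np.float64(-19.6), np.float64(-1.4), np.float64(-0.0), np.float64(-0.002), np.float64(0.0)]
```

Call:
play_rows([
  [1, -16, -20, -2, 0, 0, 0],
  [1, -16, -20, -2, 0, 0, 0],
  [1, -16, -20, -2, 0, 0, 0],
  [1, -16, -20, -2, 0, 0, 0],
  [1, -16, -20, -1, 0, 0, 0],
  [1, -16, -20, -1, 0, 0, 0],
  [1, -16, -20, -1, 0, 0, 0],
  [1, -3, 0, 0, 0, 0, 0],
])

```text
clock: 7.4
tool_pos: [0.514, 0.0612, 0.2433]
eef_rot: [0.999, 0.042, 0.009, -0.0]
contact_force: [0.9, -0.6, -0.1]
opening: 1.001
```

Run:
```python
from h import *
import cv2
p=np.load('p.npy'); t=W(p,[-.08,.02,.174]); t[2]-=.019
c=r.get_calibration("wrist"); cv2.imwrite("pics/w6.png",r.snapshot("wrist")[:,:,::-1])
for X in ([-.08,.07,.174],[-.08,-.03,.174]): print(proj("wrist",W(p,X),c))
for i in (.4,.45,.5): print(i,proj("wrist",W(p,idx(i)),c))
plan(t,down(p[2]),8,1)
```

```text
[292.44469859 156.51038037]
[290.74057233 305.10200886]
0.4 [424.2286068   69.57666084]
0.45 [437.10109206  68.55019444]
0.5 [451.13572752  67.50360788]
now [0.5142 0.0599 0.2432] dpos [ 0.0098 -0.0033 -0.0882] rv [ 0.001 -0.018 -0.002] clk 7.45
[1, np.float64(1.0), np.float64(0.5), np.float64(11.0), np.float64(0.0), np.float64(-0.002), np.float64(-0.0)]
[1, np.float64(1.0), np.float64(0.5), np.float64(11.0), np.float64(0.0), np.float64(-0.002), np.float64(-0.0)]
[1, np.float64(1.0), np.float64(0.5), np.float64(11.0), np.float64(0.0), np.float64(-0.002), np.float64(-0.0)]
[1, np.float64(1.1), np.float64(0.5), np.float64(11.0), np.float64(0.0), np.float64(-0.002), np.float64(-0.0)]
[1, np.float64(1.1), np.float64(0.5), np.float64(11.0), np.float64(0.0), np.float64(-0.002), np.float64(-0.0)]
[1, np.float64(1.1), np.float64(0.5), np.float64(11.0), np.float64(0.0), np.float64(-0.002), np.float64(-0.0)]
[1, np.float64(1.1), np.float64(0.5), np.float64(11.0), np.float64(0.0), np.float64(-0.002), np.float64(-0.0)]
[1, np.float64(1.2), np.float64(0.5), np.float64(11.0), np.float64(0.0), np.float64(-0.002), np.float64(-0.0)]
```

View pics/w6.png

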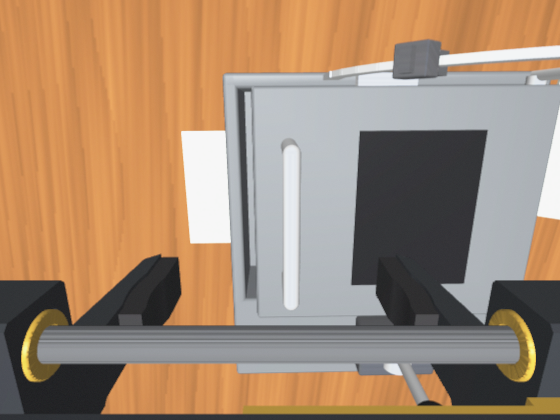

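The wrist picture shows the bar from (291,148) to (291,305), matching the fit. The dark index is at about (418,60). I'll descend on the bar next.

Call:
play_rows([
  [1, 2, 0, 12, 0, -0.015, 0],
  [1, 2, 0, 11, 0, 0, 0],
  [1, 2, 0, 12, 0, 0, 0],
  [1, 1, 0, 12, 0, 0, 0],
  [1, 1, 0, 12, 0, 0, 0],
  [1, 1, 0, 12, 0, 0, 0],
  [1, 1, 0, 12, 0, 0, 0],
  [1, 0, 0, 3, 0, 0, 0],
])

```text
clock: 8.45
tool_pos: [0.5273, 0.057, 0.1494]
eef_rot: [0.999, 0.038, 0.001, 0.001]
contact_force: [-0.2, 0.4, 0.3]
opening: 1.001
```

Run:
```python
from h import *
p=np.load('p.npy'); t=W(p,[-.08,.02,.174]); t[2]-=.019
plan(t,down(p[2]),1,1)
```

```text
now [0.5273 0.057  0.1494] dpos [-0.0033 -0.0005  0.0056] rv [ 0.002 -0.002 -0.008] clk 8.45
[1, np.float64(-3.3), np.float64(0.2), np.float64(-5.6), np.float64(0.002), np.float64(-0.002), np.float64(-0.008)]
```

Call:
play_rows([
  [0, -3, 0, -4, 0, 0, 0],
  [0, 0, 0, -1, 0, 0, 0],
  [0, 0, 0, 0, 0, 0, 0],
  [0, 0, 0, 0, 0, 0, 0],
  [0, 0, 0, 0, 0, 0, 0],
  [0, 0, 0, 0, 0, 0, 0],
  [0, 0, 0, 0, 0, 0, 0],
  [0, 0, 0, 0, 0, 0, 0],
], grip_force=45)

```text
clock: 9.45
tool_pos: [0.5242, 0.0569, 0.1558]
eef_rot: [0.999, 0.038, 0.001, 0.001]
contact_force: [-7.1, 0.0, 2.7]
opening: 0.113
```

Run:
```python
from h import *
import cv2
st=r.get_state(); print(st['tool_pos'],st['opening'],st['contact_force'],st['moment'])
cv2.imwrite("pics/w7.png",r.snapshot("wrist")[:,:,::-1])
```

```text
[0.52416701 0.05692985 0.15579823] 0.11300797741079606 [-7.11193193e+00  9.29248978e-04  2.72780426e+00] [0.09787422 1.10451827 0.03443944]
```

View pics/w7.png

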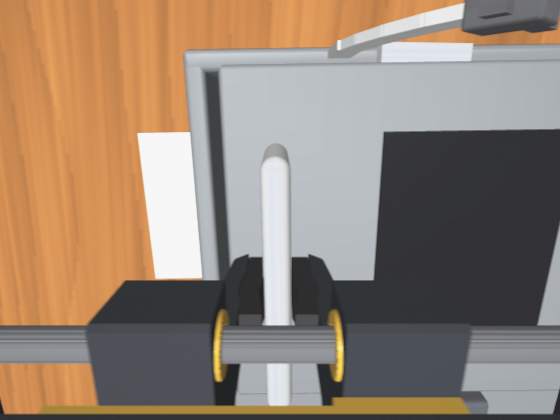

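Call:
play_rows([
  [0, 2, 0, -4, 0, 0, 0],
  [0, 2.5, 0, -6, 0, 0, 0],
  [0, 2.5, 0, -6, 0, 0, 0],
  [0, 3, 0, -6, 0, 0, 0],
  [0, 3, 0, -5.5, 0, 0, 0],
  [0, 3.5, 0, -5.5, 0, 0, 0],
  [0, 3.5, 0, -5.5, 0, 0, 0],
  [0, 3.5, 0, -5.5, 0, 0, 0],
])

```text
clock: 10.5
tool_pos: [0.5491, 0.0592, 0.2007]
eef_rot: [0.999, 0.039, 0.001, 0.0]
contact_force: [3.4, 1.2, -11.1]
opening: 0.102
```

```bash
cat > st.py <<'E'
from h import *
import cv2,sys
p=np.load('p.npy'); st=r.get_state(); P=np.array(st['tool_pos']); R=Ro.from_quat(st['eef_rot'])
g=P-R.as_matrix()[:,2]*.019
c,s=np.cos(p[2]),np.sin(p[2]); d=g-[p[0],p[1],0]; l=np.array([c*d[0]+s*d[1],-s*d[0]+c*d[1],d[2]])
rel=l-[.115,.02,.094]; print('clk',st['clock'],'P',P.round(4),'rel',rel.round(4),'rad',np.hypot(rel[0],rel[2]).round(4),'angle',(np.arctan2(rel[2],-rel[0])-.3893).round(3),'open',round(st['opening'],3),'F',st['contact_force'].round(1),'axis',R.as_matrix()[:,2].round(3),R.as_matrix()[:,0].round(3))
n=sys.argv[1]
cw=r.get_calibration("wrist"); cv2.imwrite(f"pics/w{n}.png",r.snapshot("wrist")[:,:,::-1])
a=r.snapshot("scene"); cv2.imwrite(f"pics/s{n}.png",cv2.resize(a[150:300,200:375],None,fx=4,fy=4,interpolation=cv2.INTER_CUBIC)[:,:,::-1])
for i in (.4,.45,.5,.55): print(i,'wrist',proj("wrist",W(p,idx(i)),cw).round(0),'scene',((proj("scene",W(p,idx(i)))-[200,150])*4).round(0))
E
python3 st.py 8
```

```text
clk 10.5 P [0.5491 0.0592 0.2007] rel [-0.1698  0.0005  0.1257] rad 0.2113 angle 0.248 open 0.102 F [  3.4   1.2 -11.1] axis [ 0.001 -0.001 -1.   ] [0.997 0.078 0.001]
0.4 wrist [385.  47.] scene [455. 274.]
0.45 wrist [400.  44.] scene [453. 269.]
0.5 wrist [417.  42.] scene [451. 265.]
0.55 wrist [435.  40.] scene [450. 261.]
```

View pics/w8.png

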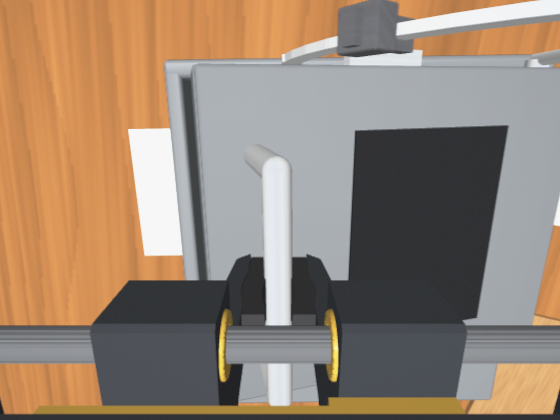

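View pics/s8.png

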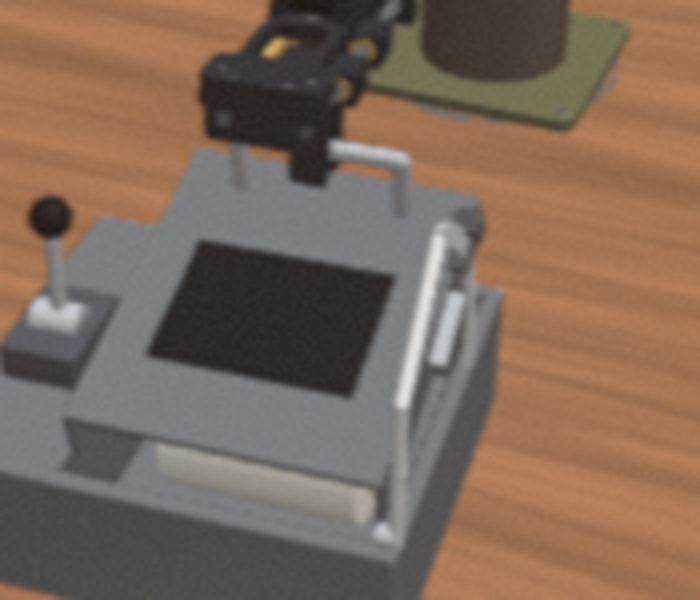

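Call:
play_rows([
  [0, 3, 0, -4.5, 0, 0, 0],
  [0, 3.5, 0, -4.5, 0, 0, 0],
  [0, 3.5, 0, -4.5, 0, 0, 0],
  [0, 4, 0, -4, 0, 0, 0],
  [0, 4, 0, -4, 0, 0, 0],
  [0, 4, 0, -4, 0, 0, 0],
  [0, 2, 0, -2, 0, 0, 0],
  [0, 0, 0, 0, 0, 0, 0],
])

```text
clock: 11.6
tool_pos: [0.5735, 0.0614, 0.2279]
eef_rot: [0.999, 0.039, -0.001, 0.0]
contact_force: [3.9, 1.5, -12.8]
opening: 0.102
```

```bash
python3 st.py 9; python3 -c "
import cv2;a=cv2.imread('pics/w9.png');cv2.imwrite('pics/w9c.png',cv2.resize(a[0:140,260:460],None,fx=4,fy=4,interpolation=cv2.INTER_CUBIC))"
```

```text
clk 11.6 P [0.5735 0.0614 0.2279] rel [-0.1452  0.0007  0.1529] rad 0.2109 angle 0.422 open 0.102 F [  3.9   1.5 -12.8] axis [-0.002 -0.    -1.   ] [ 0.997  0.078 -0.002]
0.4 wrist [321.  56.] scene [455. 274.]
0.45 wrist [331.  54.] scene [453. 269.]
0.5 wrist [343.  52.] scene [451. 265.]
0.55 wrist [356.  51.] scene [450. 261.]
```

View pics/w9c.png

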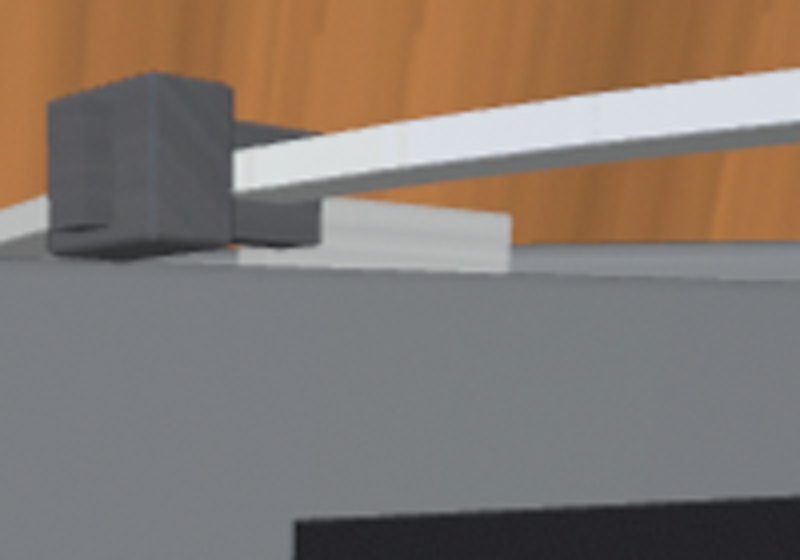

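View pics/s9.png

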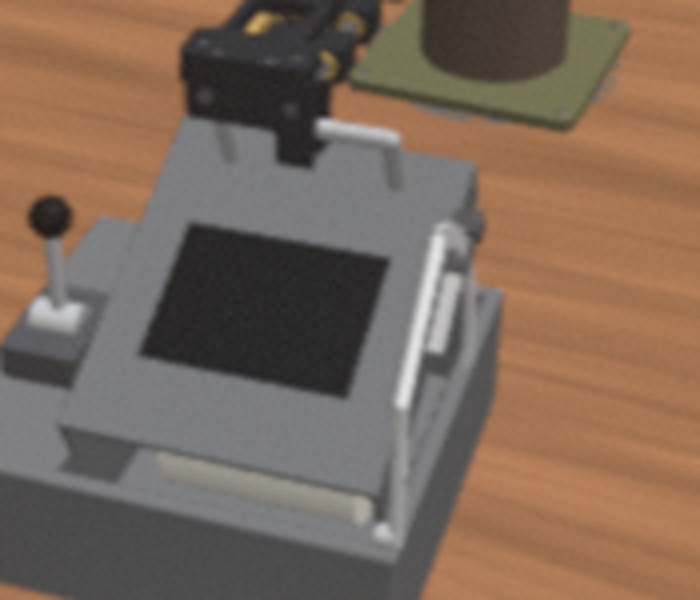

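Run:
```python
from h import *
import cv2
p=np.load('p.npy'); c=r.get_calibration("wrist")
a=cv2.imread('pics/w9.png'); k=4
im=cv2.resize(a[0:140,260:460],None,fx=k,fy=k,interpolation=cv2.INTER_CUBIC)
def L(A,B,col):
    q=[tuple(int(v) for v in (proj("wrist",W(p,X),c)-[260,0])*k) for X in (A,B)]; cv2.line(im,q[0],q[1],col,1)
for i,col in ((.4,(0,0,255)),(.45,(0,255,0)),(.5,(255,0,0))):
    L(rad(i+.2014,.15),rad(i+.2014,.195),col)
def rot(x,z,a): return np.array([.115+x*np.cos(a)+z*np.sin(a),0,.094-x*np.sin(a)+z*np.cos(a)])
A=rad(.422+.2014,.15);B=rad(.422+.2014,.08); L(A,B,(0,255,255))
cv2.imwrite('pics/ov.png',im)
# scene overlay
c2=r.get_calibration("scene"); a=cv2.imread('pics/s9.png')
def S(A,B,col):
    q=[tuple(int(v) for v in (proj("scene",W(p,X),c2)-[200,150])*4) for X in (A,B)]; cv2.line(a,q[0],q[1],col,1)
for i,col in ((.4,(0,0,255)),(.45,(0,255,0)),(.5,(255,0,0))): S(rad(i+.2014,.15),rad(i+.2014,.195),col)
S(A,B,(0,255,255))
cv2.imwrite('pics/ovs.png',cv2.resize(a[180:420,350:550],None,fx=2.5,fy=2.5))
```

```text
(no output)
```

View pics/ov.png

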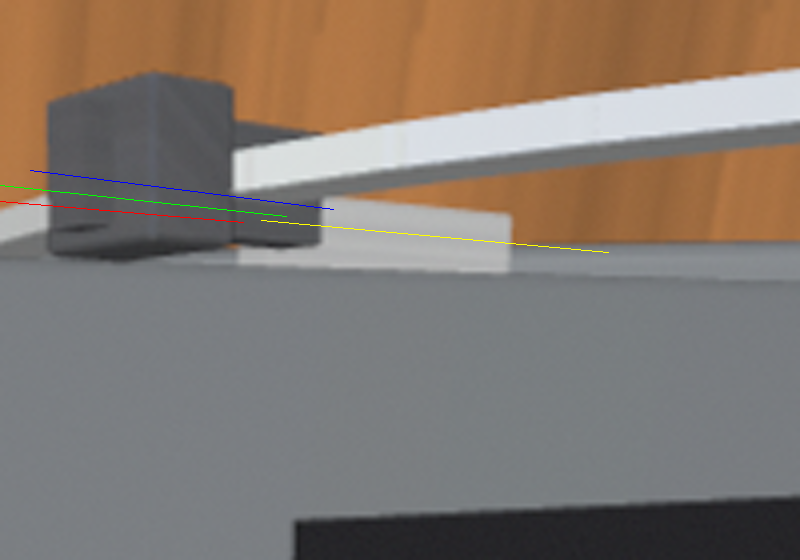

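View pics/ovs.png

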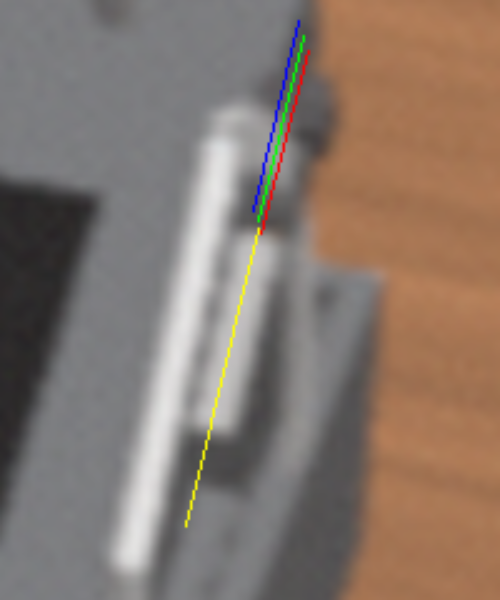

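Call:
play_rows([
  [0, 3, 0, -3, 0, 0, 0],
  [0, 3, 0, -3, 0, 0, 0],
  [0, 0, 0, 0, 0, 0, 0],
  [0, 0, 0, 0, 0, 0, 0],
  [0, 0, 0, 0, 0, 0, 0],
  [0, 0, 0, 0, 0, 0, 0],
  [0, 0, 0, 0, 0, 0, 0],
  [0, 0, 0, 0, 0, 0, 0],
])

```text
clock: 12.7
tool_pos: [0.5789, 0.0619, 0.2327]
eef_rot: [0.999, 0.039, -0.002, 0.0]
contact_force: [4.2, 1.3, -13.6]
opening: 0.101
```

```bash
python3 st.py 10; python3 -c "
import cv2;a=cv2.imread('pics/w10.png');cv2.imwrite('pics/w10c.png',cv2.resize(a[0:140,230:430],None,fx=4,fy=4,interpolation=cv2.INTER_CUBIC))
a=cv2.imread('pics/s10.png');cv2.imwrite('pics/s10c.png',cv2.resize(a[180:420,350:550],None,fx=2.5,fy=2.5))
from plant import r; s=r.get_state(); print(s['tool_pos'],s['qd'])"
```

```text
clk 12.7 P [0.5789 0.0619 0.2327] rel [-0.1398  0.0007  0.1577] rad 0.2108 angle 0.456 open 0.101 F [  4.2   1.3 -13.6] axis [-0.003 -0.    -1.   ] [ 0.997  0.079 -0.004]
0.4 wrist [309.  57.] scene [455. 274.]
0.45 wrist [319.  56.] scene [453. 269.]
0.5 wrist [330.  54.] scene [451. 265.]
0.55 wrist [343.  52.] scene [450. 261.]
[0.57889545 0.06192485 0.2327636 ] [-0.00079678  0.00166343 -0.00035998 -0.00080953 -0.00201379 -0.0005749
 -0.00023334]
```

View pics/w10c.png

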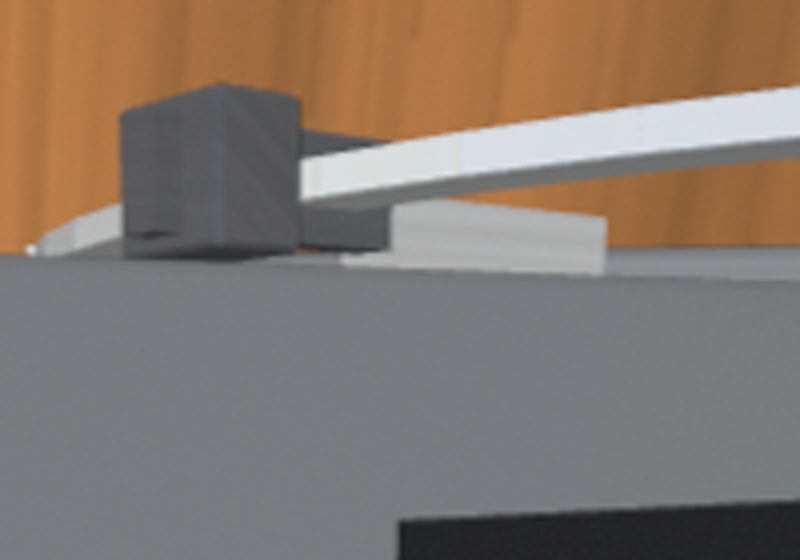

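View pics/s10c.png

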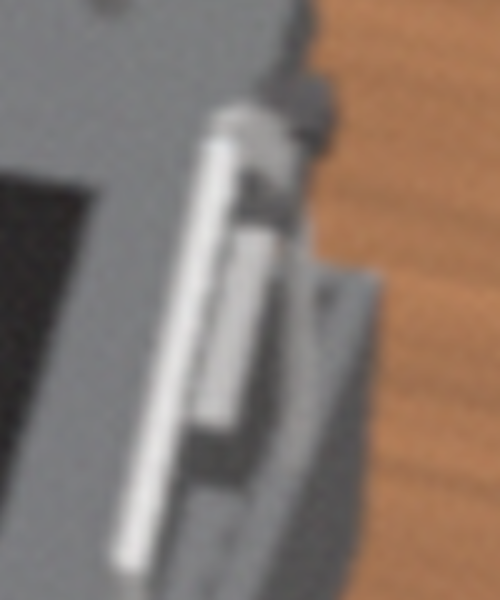

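```bash
python3 -c "
import cv2;a=cv2.imread('pics/w10.png');cv2.imwrite('pics/w10d.png',cv2.resize(a[10:75,245:335],None,fx=8,fy=8,interpolation=cv2.INTER_CUBIC))"
```

```text
(no output)
```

View pics/w10d.png

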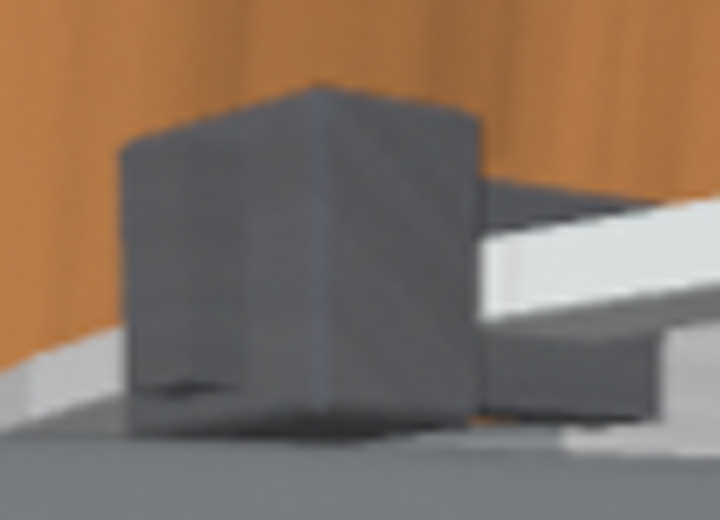

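Run:
```python
from h import *
p=np.load('p.npy'); c=r.get_calibration("wrist")
def pt(i,R,t,y): a=i+.2014; return W(p,[.115-R*np.cos(a)+t*np.sin(a),y,.094+R*np.sin(a)+t*np.cos(a)])
uv=np.array([(123,150),(322,87),(482,118),(322,412),(480,425),(660,420)])/8+[245,10]
def f(q):
    i,w,ro,ri,yf,yn,wa,ya=q
    pts=[(i,ro,-w,yf),(i,ro,w,yf),(i,ri,w,yf),(i,ro,w,yn),(i,ri,w,yn),(i,.15,wa,ya)]
    return np.ravel([proj("wrist",pt(*a),c) for a in pts]-uv)
x0=[.46,.008,.19,.17,.13,.11,.003,.114]
s=least_squares(f,x0,x_scale=[.1]+[.005]*7); print(s.x.round(4)); print(s.fun.reshape(-1,2).round(2))
```

```text
[0.441  0.0095 0.1775 0.1663 0.1289 0.113  0.0073 0.1143]
[[-0.04 -0.14]
 [ 0.01  0.39]
 [ 0.19 -0.27]
 [-0.01  0.04]
 [-0.14 -0.04]
 [-0.   -0.  ]]
```

Run:
```python
from plant import r
print(r.finish_job()); s=r.get_state(); print(s['clock'],s['tool_pos'],s['contact_force'],s['opening'])
```

```text
the job is handed in; nothing more can be done
None
the job is handed in; nothing more can be done
```

The lever is upright, the cover is lifted to the index and held there, and I handed the job in at about 12.8 s of the 42 s allowed. The finish call reports no verdict, so what follows is from my own checks.

- **Lever:** I gripped the ball, swung it to upright and let go. The pictures then put it at about 0.81 rad. It still looked upright in the scene picture taken with the cover at about 0.42 rad, just short of the final position.
- **Cover:** I gripped the pull bar with 45 N and lifted it along its arc. From the gripper's position the cover angle is 0.456 rad. The arm was still at the end, with an upward push of about 13–14 N.
- **Index:** My two estimates disagree slightly: 0.459 rad from the fixed cameras and 0.441 rad from the wrist camera. The cover is within about 0.015 rad of both, against an allowed 0.08 rad. I could not see the pointer tip itself meeting the index mark, because the index and strip partly hide it.
- **Tin, roll and glue bottle:** the arm stayed well clear of them, but I did not measure them again at the end.

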